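# Set the mitre gauge one hole over

### The job

Hook the closed fingertips (or one fingertip) through the brass pull ring from the robot's side, lift the spring index pin out of its hole, swing the gauge's arm one hole over to the hole marked by the red tag, and let the pin drop fully home there, then let go of the ring. Do not pinch or grip the ring: touch only its brass inside, not the black sleeve round its outside. Leave the wooden block, the ink tin and the ink knife where they are.

Things in the scene. Friction and masses are not known exactly. Their poses are not given: they have to be found in the camera images.
- gauge: Fixed green fan-shaped plate 24 mm thick, reaching 255 mm from the pivot. Origin: on the pivot axis of its swing arm (narrow end, nearest the robot), at bench height; +x along the middle of the fan, away from the robot, +y left, z up. Five index holes (12 mm, black, brass-rimmed) lie 180 mm from the pivot, at -30, -15, 0, 15, 30 degrees from +x.
- swing_arm (a joint): Angle of the steel arm about the pivot, rad, positive to the gauge's +y (left); starts at 0, the middle hole; next holes at +0.262 and -0.262; stops at +-0.57. Arm 36 mm wide, top 39 mm above the bench, ending 205 mm from the pivot; a fence 170 mm long, 67 mm high above the bench crosses it 45 mm from the pivot. Light friction (about 1 N at the ring); it stays where left.
- index_pin (a joint): Height of the round-ended 10 mm spring pin, m: 0 home in a hole, positive up, stop at 0.026. It slides vertically in the arm, 180 mm from the pivot. Clear of the hole from 0.014; rests at 0.014 on the plate between holes. The spring pulls it down with 6 N at home, 10 N at the stop; let down within 2 mm of a hole it drops in by itself.
- ring_bar (a point): Centre of the straight top bar (48 mm) of the brass D-shaped pull ring fixed upright on the pin, 130 mm above the bench and straight above the pin when home; moves with it. +x along the arm away from the pivot, y along the bar, z up. 8 mm round bar; the opening faces along the arm, 60 mm wide, 52 mm high under the top bar. The ring cannot turn on the pin.
- ring_guard: Black sleeve (8 mm round) round the ring's outside: over the top, the two flanks and the side away from the pivot; it reaches 9 mm above and 7 mm beyond the centre of the brass top bar, and the ring is 88 mm wide over it. Rises with the ring. Must not be pressed. Origin: on the pin's axis, 106 mm below the ring_bar point.
- red_tag: Flat red disc, 22 mm across and 4 mm high, fixed on the plate just beyond the hole to set: that hole lies on the straight line from the gauge's pivot to the disc, 45 mm nearer the pivot. It marks the hole next to the starting one, on the left or the right. Origin: centre of its underside.
- grey_tag: Same disc in grey at the hole on the other side, which is not wanted. Origin: centre of its underside.
- wood_block: Loose dark wooden block 45 x 30 x 60 mm high, standing beside the gauge. Origin: centre of its underside.
- ink_tin: Loose blue-banded steel ink tin, 84 mm across, 75 mm high, standing beside the gauge. Origin: centre of its underside.
- ink_knife: Loose ink knife (spatula, 280 mm long, wooden handle, steel blade) lying flat beyond the fan's wide end. Origin: on its underside, near the middle.

How it is judged (in metres and radians):
On the way, in this order (a step that is already met when the one before it is completed fails the run):
1. the pin is lifted out of its starting hole (value of joint index_pin above 0.011 m and value of joint swing_arm between -0.15 and 0.15 rad), for 0.1 s.
2. the pin is fully home in the hole at the red tag (value of joint index_pin below 0.003 m and horizontal distance between ring_bar and red_tag below 0.049 m), for 0.2 s.
At the end, for the whole second after the job is handed in: The index pin is home (within 3 mm of fully down) in the hole at the red tag (ring within 49 mm of the tag in plan, 45 mm when exact), the arm is at rest, the block, tin and knife are within 20 mm of where they stood, and the robot touches nothing (all of step 2 and velocity of joint swing_arm between -0.05 and 0.05 rad/s and distance of each of wood_block, ink_tin, ink_knife from where it was at the start of the episode below 0.02 m).
It fails at once if the block, the tin or the knife is moved by more than 20 mm, or lifted (distance of any of wood_block, ink_tin, ink_knife from where it was at the start of the episode above 0.02 m).
It fails at once if the ring is pinched or gripped: its black outer sleeve is pressed with more than 4 N (contact force between the fingers and ring_guard above 4 N).
It also fails if it takes over 38 s, if anything falls off the work surface, if the arm or the gripper's body presses on something with over 40 N, if the wrist force passes 120 N, or if a joint passes its speed limit or range.

### The arm

A 6-joint arm with a two-finger parallel gripper is mounted at the origin on the work surface. World frame = base frame: x ahead of the robot, y to its left, z up, the work surface at z = 0. Lengths are in mm, angles in rad, forces in N, time in s.
With the tool pointing down it reaches from about 350 to 975 mm from the base axis. Payload 7.1 kg.
Tool frame: the origin (TCP) lies on the front face of the gripper's body, between the roots of the fingers; the fingertips stand 80 mm ahead of it and the grasp point (between the pads) lies 61 mm ahead of it (env.tips_ahead is the distance from the TCP to the fingertips, in mm); z points along the fingers, y is the line along which they close (so a half turn about z gives the same grasp; the last joint's range is limited). The gripper opens to 88 mm and grips with 3 to 60 N. Pads are 20 mm wide; open, the fingers measure 115 mm over their backs; the gripper's body (75 mm by 178 mm) begins 61 mm behind the grasp point.
Start: joints at [1.085, 0.423, 1.63, -0, 1.089, -0.019], TCP at [281.237, 558.132, 302.675] pointing down, gripper open.
Joint ranges: [-3, 3], [-0.9, 2.11], [0.09, 2.58], [-1.31, 4.45], [0.11, 2.69], [-2.54, 2.54]. Speed limits (rad/s): [2.39, 2.39, 3.01, 3.14, 3.14, 3.14].

### API

Orientations are given as a unit quaternion [x, y, z, w].
In Python, from station import env, set_gripper, viewer, workorder gives the robot as it stands. Calls block until the motion is done:
- env.reach(position, orientation): joint-space move of the TCP to a pose.
- env.move_l(position, rot=None, rate=150, f_stop=None): straight line of the TCP; rot=None keeps the orientation; rate is the mean speed in mm/s. With f_stop (N) it stops when the force on the tool has changed by that much, and returns True; else False.
- env.move_joints(angles): joint-space move.
- set_gripper(opening): finger opening in mm; the grip force is fixed at half the most; returns when the fingers have stopped.
- env.hold(seconds).
- env.ik(position, orientation): joint angles nearest the present ones, or None.
- env.read_state(): the state.
- viewer.camera(name): name is "side" or "top" or "wrist"; returns the picture (480x640x3 uint8, blue, green, red); there is no depth.
- viewer.camera_params(name): a dict with "fx", "fy", "cx", "cy" (pixels), "pose" (4x4, takes a point from camera to world coordinates); the wrist camera has in their place "tool_from_camera" (4x4, takes a point from camera to tool coordinates, whose origin is the TCP and whose axes are the flange's). Camera axes: x right, y up, looking along -z (the intrinsics and any distortion apply to the point x, -y, -z); pixel columns grow to the right and rows downward; lengths in mm; the calibration is good to about 2 mm. A picture is of the moment at which its call begins: read the wrist's pose just before it. camera_params takes no time and is no camera call.
A pose or a line that the arm cannot do raises env.IKError and nothing moves.
- workorder.sign_off(): hands the job in; it is judged then, once.
The state is a dict: "time_s": time; "qpos": joint angles; "dq": joint speeds; "tau": joint torques, N m; "tool_pos": TCP position; "orientation": TCP orientation; "force": force on the tool from outside, world axes, zero at the start; "wrist_torque": the same for the moment, N m; "width": finger opening in mm; "grip_force": force on a finger pad.
Only numpy, scipy, OpenCV 4.12 (cv2) and the standard library are available. Lean on these libraries where they do the work, as an engineer would, in place of code of your own. Each camera call takes 0.05 s, during which the arm holds its last target. There are 200 camera calls.

## Working session

There is one attempt and no reset: what is moved stays moved. The work goes in short steps, each a Python script; the robot and the scene stay as the last script left them, time stands still between calls to the robot, and variables do not carry over. Pictures are saved under pics/ and viewed, at most 10 in all, crops included, and the job is handed in when it is done.

```bash
mkdir -p pics; ls; python3 - <<'E'
from station import env, viewer
import cv2
for n in ("top","side"):
    cv2.imwrite(f"pics/{n}0.png",viewer.camera(n)); p=viewer.camera_params(n); print(n,p)
print(viewer.camera_params("wrist")); s=env.read_state(); print(s)
E
```

```text
pics
top {'fx': 484.67397039751654, 'fy': 484.67397039751654, 'cx': 323.2902752373757, 'cy': 232.5734404450248, 'pose': array([[ 2.76311610e-02,  9.93104476e-01, -1.13929887e-01,
         5.33836184e+02],
       [-9.99526783e-01,  2.59073514e-02, -1.65836977e-02,
         2.70726623e+01],
       [-1.35177228e-02,  1.14334200e-01,  9.93350372e-01,
         1.04935426e+03],
       [ 0.00000000e+00,  0.00000000e+00,  0.00000000e+00,
         1.00000000e+00]])}
side {'fx': 436.83346428856686, 'fy': 436.83346428856686, 'cx': 323.50303990623877, 'cy': 247.78528401383272, 'pose': array([[ 7.14649673e-01,  4.93692993e-01, -4.95523031e-01,
         2.46356967e+02],
       [-6.99363211e-01,  4.91226162e-01, -5.19218602e-01,
        -3.72698553e+02],
       [-1.29207091e-02,  7.17609982e-01,  6.96325333e-01,
         6.47041644e+02],
       [ 0.00000000e+00,  0.00000000e+00,  0.00000000e+00,
         1.00000000e+00]])}
{'fx': 426.2581151878084, 'fy': 426.2581151878084, 'cx': 322.43712023724805, 'cy': 235.37574876591503, 'tool_from_camera': array([[ 4.73975289e-04,  9.56520592e-01,  2.91664418e-
[... 275 characters left out ...]
000e+00]])}
{'time_s': 0.1, 'qpos': array([ 1.08497737e+00,  4.23773894e-01,  1.63058987e+00, -1.27827856e-06,
        1.08858030e+00, -1.90090975e-02]), 'dq': array([-0.00123748, -0.00256303, -0.0010521 , -0.00089354,  0.00077004,
        0.00154302]), 'tau': array([-3.04393589e-04, -5.45613313e+01, -2.74323875e+01,  6.44706097e-02,
        1.88124290e-02, -3.35842083e-05]), 'tool_pos': array([281.08022789, 557.80408819, 301.98274978]), 'orientation': array([ 2.31291119e-01,  9.72884352e-01, -6.54434262e-04, -1.68203786e-04]), 'force': array([ 0.17677329, -0.07845256, -0.26819252]), 'wrist_torque': array([-0.03341222, -0.00249655, -0.01564283]), 'grip_force': 0.0, 'width': 88.1050729493659}
```

View pics/top0.png

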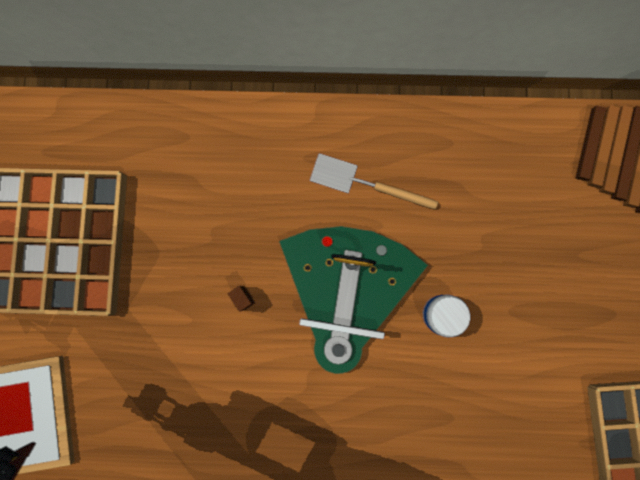

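View pics/side0.png

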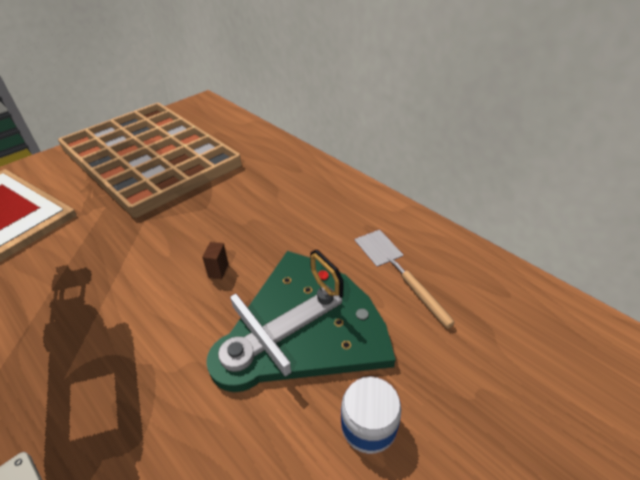

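The top view shows the red tag at about (327,242), left of the arm. The grey tag is at (381,250), the pivot hub at (338,349) and the ring bar at about (353,260). The side view shows the ring at about (325,272), standing clear and open towards the robot.

```bash
cat > h.py <<'E'
import numpy as np, cv2
from station import env, viewer, set_gripper, workorder
from scipy.spatial.transform import Rotation as Rn
def ray(n,u,v):
    p=viewer.camera_params(n); T=p["pose"]
    d=T[:3,:3]@np.array([(u-p["cx"])/p["fx"],-(v-p["cy"])/p["fy"],-1.]); return T[:3,3],d
def onz(n,u,v,z):
    o,d=ray(n,u,v); return o+d*(z-o[2])/d[2]
def proj(n,P):
    p=viewer.camera_params(n); T=p["pose"]; c=T[:3,:3].T@(np.asarray(P)-T[:3,3])
    return np.array([p["cx"]+p["fx"]*c[0]/-c[2], p["cy"]-p["fy"]*c[1]/-c[2]])
def blob(m,c=None,r=15):
    m=m.astype(np.uint8)
    n,l,s,ce=cv2.connectedComponentsWithStats(m)
    k=[(s[i,4],ce[i]) for i in range(1,n) if c is None or np.hypot(*(ce[i]-c))<r]
    return max(k,key=lambda a:a[0]) if k else None
def quat(yaw,p):
    z=np.array([np.cos(p)*np.cos(yaw),np.cos(p)*np.sin(yaw),-np.sin(p)])
    x=np.array([np.sin(p)*np.cos(yaw),np.sin(p)*np.sin(yaw),np.cos(p)])
    return Rn.from_matrix(np.c_[x,np.cross(z,x),z]).as_quat(), z
E
python3 - <<'E'
from h import *
t=cv2.imread("pics/top0.png").astype(int); s=cv2.imread("pics/side0.png").astype(int)
def masks(i):
    b,g,r=i[...,0],i[...,1],i[...,2]
    return (r>140)&(g<60)&(b<60),(abs(r-g)<22)&(abs(b-g)<22)&(g>85),(r>g+40)&(g>b+35)&(r>120)
R={}
for n,i,rc,gc in(("top",t,(327,242),(381,250)),("side",s,(324,275),(362,314))):
    a,b,c=masks(i)
    for k,m,cc in(("red",a,rc),("grey",b,gc)):
        q=blob(m,cc,10); print(n,k,q); 
        if q: R[n,k]=onz(n,*q[1],28); print(R[n,k].round(1))
for n in("top","side"):
    if (n,"red") in R and (n,"grey") in R:
        r,g=R[n,"red"],R[n,"grey"]; d=(r-g)[:2]; L=np.hypot(*d)
        ax=np.array([d[1],-d[0]])/L; P=(r+g)[:2]/2-ax*225*np.cos(np.pi/12); yaw=np.arctan2(ax[1],ax[0])
        print(n,"sep",L,"(116.5) pivot",P,"yaw",yaw, "hub px",onz(n,338,349,45) if n=="top" else onz(n,236,349,45))
        for deg in(-30,-15,0,15,30):
            a=yaw+np.radians(deg); print(deg,proj(n,[*(P+180*np.array([np.cos(a),np.sin(a)])),24]).round(1))
        rb=P+180*ax; 
        for m in("top","side"): print("bar",rb,m,proj(m,[*rb,130]).round(1), [proj(m,[rb[0]-ax[1]*e,rb[1]+ax[0]*e,130]).round(1) for e in(24,-24)])
cv2.imwrite("pics/c1.png",np.hstack([cv2.resize(t[220:320,290:410].astype(np.uint8),None,fx=3.3,fy=3.3,interpolation=2),cv2.resize(s[230:330,270:390].astype(np.uint8),None,fx=3.3,fy=3.3,interpolation=2)]))
E
```

```text
top red (np.int32(68), array([326.97058824, 240.94117647]))
[633.4  35.8  28. ]
top grey (np.int32(85), array([380.89411765, 249.68235294]))
[617.8 -78.4  28. ]
side red (np.int32(60), array([323.        , 274.43333333]))
[635.   37.2  28. ]
side grey (np.int32(105), array([361.76190476, 313.45714286]))
[618.3 -77.4  28. ]
top sep 115.25315482246202 (116.5) pivot [410.24183416   8.01410197] yaw -0.13510530342486476 hub px [412.08995757   7.42762458  45.        ]
-30 [391.6 281.1]
-15 [372.4 269.3]
0 [351.1 262.8]
15 [328.8 262.2]
30 [307.2 267.2]
bar [588.60152168 -16.23093603] top [353.5 259.9] [array([341. , 257.9]), array([366., 262.])]
bar [588.60152168 -16.23093603] side [324.7 264.3] [array([316.1, 256. ]), array([333.7, 272.9])]
side sep 115.84769372760142 (116.5) pivot [411.55500994  11.10760668] yaw -0.1441621522181158 hub px [412.95357105   9.16867178  45.        ]
-30 [345.5 345.1]
-15 [338.2 322.7]
0 [325.2 304.1]
15 [307.8 289.8]
30 [287.1 280.2]
bar [589.68780176 -14.7517916 ] top [352.7 259.3] [array([340.2, 257.2]), array([365.2, 261.5])]
bar [589.68780176 -14.7517916 ] side [324.5 263.5] [array([316.1, 255.2]), array([333.4, 272.1])]
```

View pics/c1.png

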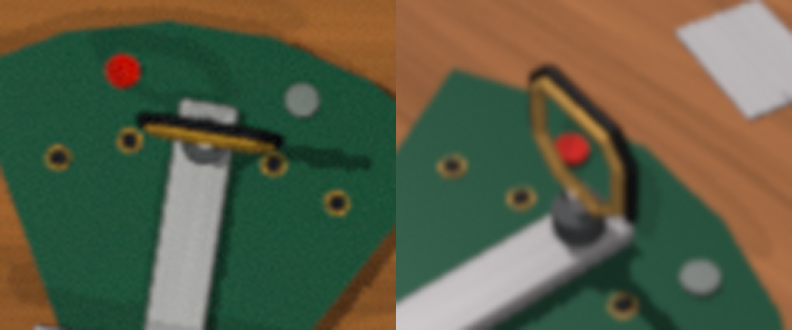

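The crop shows the ring upright over the pin, its brass side facing the pivot and its black sleeve on the far side. The predicted holes and bar match the image. Next I check which tool pitches are reachable.

```bash
cat >> h.py <<'E'
PV=np.array([411.3,9.0]); Y0=-0.138
def tcp(ang,axz,p=np.radians(25),past=18,lat=0):
    """TCP so that finger axis crosses ring plane at height axz, tips 'past' mm beyond along axis; arm angle ang"""
    y=Y0+ang; d=np.array([np.cos(y),np.sin(y)]); q,z=quat(y,p)
    C=np.array([*(PV+180*d+lat*np.array([-d[1],d[0]])),axz])
    return C+z*(past-env.tips_ahead),q
E
python3 - <<'E'
from h import *
print(env.tips_ahead, env.read_state()["time_s"])
for p in (0,10,20,30,40,50):
    for a in (0,.262,.3):
        for past,z in((-60,100),(18,100),(18,138)):
            r=env.ik(*tcp(a,z,np.radians(p),past)); print(p,a,past,z,None if r is None else r.round(2))
E
```

```text
80.0 0.1
0 0 -60 100 [ 0.1   1.27  2.4   3.42  2.08 -1.43]
0 0 18 100 [ 0.04  1.15  2.28  3.33  1.85 -1.52]
0 0 18 138 [ 0.04  1.05  2.32  3.33  1.8  -1.53]
0 0.262 -60 100 [-0.12  1.28  2.41  2.86  2.09 -1.71]
0 0.262 18 100 [-0.06  1.15  2.28  2.95  1.86 -1.62]
0 0.262 18 138 [-0.06  1.05  2.33  2.96  1.8  -1.61]
0 0.3 -60 100 [-0.15  1.27  2.4   2.78  2.08 -1.75]
0 0.3 18 100 [-0.07  1.15  2.28  2.9   1.85 -1.64]
0 0.3 18 138 [-0.07  1.05  2.32  2.9   1.8  -1.63]
10 0 -60 100 [ 0.1   1.08  2.47  3.38  1.8  -1.47]
10 0 18 100 [ 0.04  1.01  2.33  3.32  1.59 -1.54]
10 0 18 138 [ 0.04  0.91  2.36  3.32  1.52 -1.55]
10 0.262 -60 100 [-0.11  1.09  2.48  2.9   1.81 -1.67]
10 0.262 18 100 [-0.05  1.01  2.33  2.97  1.6  -1.61]
10 0.262 18 138 [-0.05  0.91  2.36  2.97  1.52 -1.59]
10 0.3 -60 100 [-0.14  1.08  2.48  2.84  1.79 -1.7 ]
10 0.3 18 100 [-0.07  1.01  2.33  2.92  1.59 -1.62]
10 0.3 18 138 [-0.07  0.91  2.36  2.92  1.52 -1.6 ]
20 0 -60 100 [ 0.08  0.85  2.5   3.35  1.42 -1.53]
20 0 18 100 [ 0.03  0.86  2.34  3.31  1.29 -1.56]
20 0 18 138 [ 0.03  0.75  2.37  3.31  1.2  -1.58]
20 0.26
[... 1025 characters left out ...]
 2.95  0.62 -1.51]
40 0.262 18 138 [-0.02  0.5   2.28  2.91  0.52 -1.47]
40 0.3 -60 100 [-0.06  0.43  2.4   2.82  0.58 -1.45]
40 0.3 18 100 [-0.03  0.6   2.28  2.89  0.62 -1.49]
40 0.3 18 138 [-0.03  0.5   2.28  2.85  0.52 -1.44]
50 0 -60 100 [ 0.01  0.34  2.3   3.64  0.21 -1.94]
50 0 18 100 [-0.    0.53  2.21  3.44  0.3  -1.75]
50 0 18 138 [-0.    0.43  2.2   3.57  0.21 -1.89]
50 0.262 -60 100 [-0.03  0.33  2.3   2.65  0.21 -1.2 ]
50 0.262 18 100 [-0.01  0.53  2.21  2.85  0.3  -1.39]
50 0.262 18 138 [-0.01  0.43  2.2   2.71  0.21 -1.25]
50 0.3 -60 100 [-0.03  0.34  2.3   2.52  0.22 -1.11]
50 0.3 18 100 [-0.01  0.53  2.21  2.76  0.3  -1.34]
50 0.3 18 138 [-0.01  0.43  2.2   2.6   0.22 -1.17]
```

```bash
python3 - <<'E'
from h import *
P=env.read_state()["tool_pos"]; 
env.move_l(P+[0,0,120],rate=200); set_gripper(0)
env.reach(*tcp(0,230,past=-70)); s=env.read_state(); print(s["time_s"],s["qpos"].round(2),s["width"])
env.move_l(tcp(0,102,past=-50)[0],rate=120)
s=env.read_state(); print(s["time_s"],s["tool_pos"],tcp(0,102,past=-50)[0],s["force"])
w,d=viewer.camera("wrist"),viewer.camera("side"); cv2.imwrite("pics/w1.png",np.hstack([w,d])[:,:][::1]); cv2.imwrite("pics/w1s.png",cv2.resize(np.hstack([w,d]),(800,300),interpolation=cv2.INTER_AREA))
E
```

```text
5.0833 [ 0.08  0.21  2.5   3.44  0.72 -1.71] 0.038904450272980284
6.3833 [472.90790134   0.49469211 157.38841026] [4.72888849e+02 4.46371358e-01 1.56940374e+02] [0.02646496 0.20550837 0.82256562]
```

View pics/w1s.png

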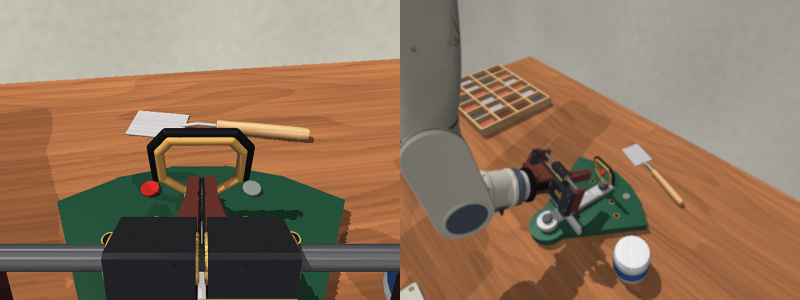

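The wrist view shows the closed fingers (column ~201) centred on the ring (148–255), aimed into its opening. The side view agrees. Inserting and lifting.

```bash
python3 - <<'E'
from h import *
hit=env.move_l(tcp(0,102,past=18)[0],rate=70,f_stop=8); s=env.read_state(); f0=s["force"]; print("ins",hit,f0,s["time_s"])
if not hit:
    a=tcp(0,102)[0]; hit=env.move_l(a+[0,0,30],rate=25,f_stop=4); s=env.read_state(); zc=s["tool_pos"][2]; print("contact",hit,zc-a[2],s["force"]-f0)
    if hit:
        env.move_l([a[0],a[1],zc+19],rate=40); env.hold(.2); s=env.read_state(); print(s["tool_pos"]-a,s["force"]-f0,s["time_s"])
w,d=viewer.camera("wrist"),viewer.camera("side"); cv2.imwrite("pics/w2s.png",np.hstack([cv2.resize(w[150:400,180:480],(400,333)),cv2.resize(d[170:420,220:520],(400,333))]))
E
```

```text
ins False [ 0.25021927 -0.94730125 -0.02926516] 7.6083
contact True 11.578190517610636 [-0.50785599  1.25552105 -0.49684965]
[-6.36246236e-01  2.63409983e-02  3.00007093e+01] [ -4.18255567   2.28550845 -10.2884698 ] 9.075
```

View pics/w2s.png

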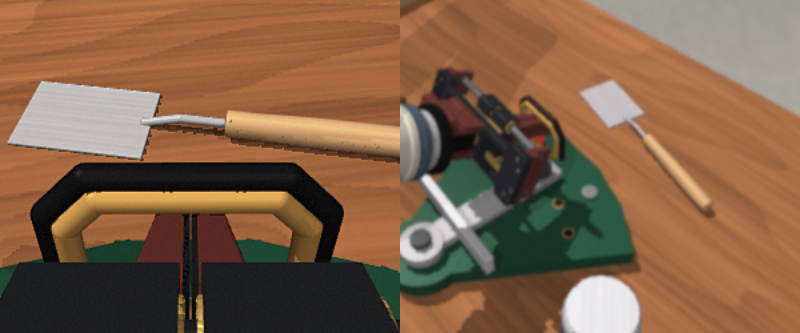

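The ring is lifted: −10.3 N matches the spring at about 19 mm, and the bar rests on the closed fingers with no contact on the sleeve. Swinging left.

```bash
cat >> h.py <<'E'
def ringcols():
    w=viewer.camera("wrist").astype(int); b,g,r=w[...,0],w[...,1],w[...,2]
    roi=np.zeros(g.shape,bool); roi[260:345,180:480]=1   # black sleeve/brass rows
    m=(r>g+25)&(g>b+35)&(r>100)&roi
    return w,m
E
python3 - <<'E'
from h import *
w0=viewer.camera("wrist"); z=env.read_state()["tool_pos"][2]-tcp(0,0)[0][2]
for k in range(1,6):
    p,q=tcp(.262*k/5,z); env.move_l(p,q,rate=60)
s=env.read_state(); print(s["time_s"],s["force"],s["tool_pos"]-p)
w,t=viewer.camera("wrist"),viewer.camera("top")
cv2.imwrite("pics/t3.png",t)
cv2.imwrite("pics/w3s.png",np.vstack([np.hstack([cv2.resize(i[240:360,180:480],(400,160)) for i in(w0,w)]),cv2.resize(t[210:330,240:480],(800,400))]))
E
```

```text
10.5167 [-5.59901474  0.26580787 -9.66322035] [-0.5506187  -0.10467565 -0.4187556 ]
```

View pics/w3s.png

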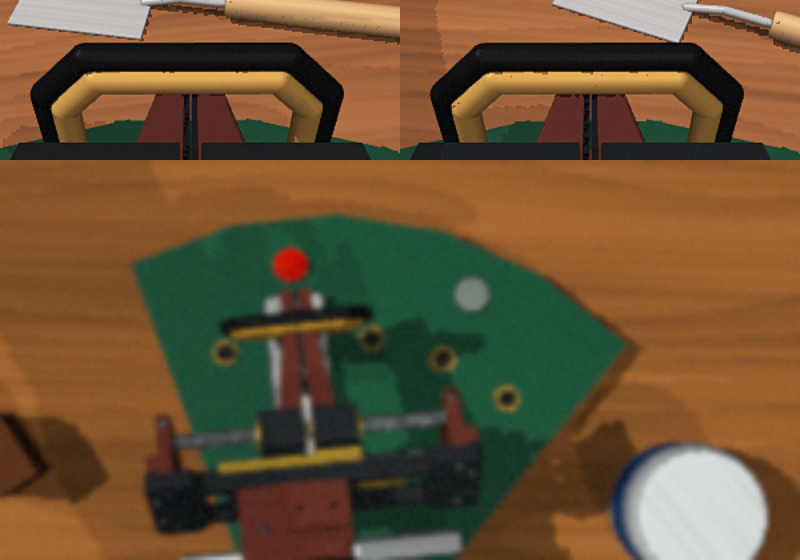

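The ring hasn't slipped on the fingers (same columns before and after), and the arm now points at the red tag. Lowering.

```bash
cat > chk.py <<'E'
from h import *
def look(name):
    s=env.read_state(); print(s["time_s"],s["force"].round(2))
    w,d=viewer.camera("wrist"),viewer.camera("side"); cv2.imwrite(name,np.hstack([cv2.resize(w[150:400,180:480],(400,333)),cv2.resize(d[170:420,220:520],(400,333))]))
E
python3 - <<'E'
from chk import *
p,q=tcp(.262,112); env.move_l(p,q,rate=35)
print(env.read_state()["force"])
p,q=tcp(.262,101); env.move_l(p,q,rate=25); env.hold(.3)
look("pics/w4.png")
E
```

```text
[-0.62705627 -0.07296095 -3.87001681]
12.2333 [ 0.03 -0.31 -0.65]
```

View pics/w4.png

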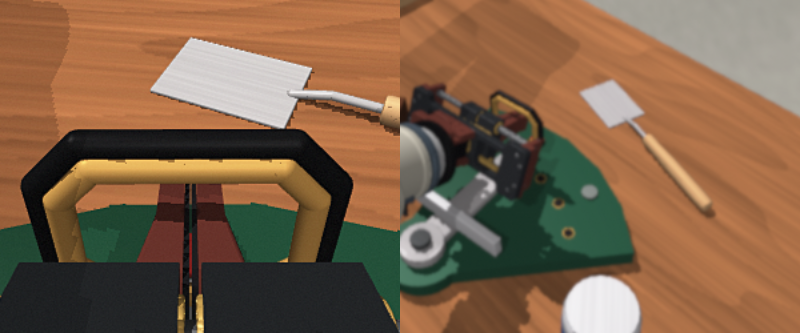

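```bash
cat >> chk.py <<'E'
def wproj(P):
    s=env.read_state(); p=viewer.camera_params("wrist"); A=p["tool_from_camera"]
    R=Rn.from_quat(s["orientation"]).as_matrix(); t=R.T@(np.asarray(P)-s["tool_pos"]); c=A[:3,:3].T@(t-A[:3,3])
    return np.array([p["cx"]+p["fx"]*c[0]/-c[2],p["cy"]-p["fy"]*c[1]/-c[2]])
E
python3 - <<'E'
from chk import *
y=Y0+.262; d=np.array([np.cos(y),np.sin(y)]); B=PV+180*d
for h in (0,3,14): print(h,"bar centre",wproj([*B,130+h]),"ends",wproj([B[0]-d[1]*24,B[1]+d[0]*24,130+h]),"sleeve top",wproj([*(B+3*d),139+h]))
print("tag dist", np.hypot(*(B-[634.2,36.5])))
E
```

```text
0 bar centre [323.96438747 276.2302536 ] ends [252.33236199 276.21590197] sleeve top [324.00461182 250.68014117]
3 bar centre [323.98429846 270.06278699] ends [251.33114691 270.04873335] sleeve top [324.02566325 243.96763205]
14 bar centre [324.06243043 245.8612614 ] ends [247.40233835 245.84851354] sleeve top [324.10842889 217.57678725]
tag dist 44.59068640486953
```

The sleeve top is seen at row ~247 and the bar at ~279. I expect 251 and 276 with the pin home, and 218 and 246 with it riding on the plate, so the pin is home. Retracting and verifying.

```bash
python3 - <<'E'
from chk import *
p,q=tcp(.262,101,past=-55); print(env.move_l(p,q,rate=70,f_stop=8))
p,q=tcp(.262,220,past=-90); env.move_l(p,q,rate=150); env.hold(.3)
look("pics/w5.png"); s=viewer.camera("side"); t=viewer.camera("top")
y=Y0+.262; d=np.array([np.cos(y),np.sin(y)]); B=PV+180*d
print([(h,proj("side",[*(B+3*d),139+h]).round(1),proj("side",[*B,130+h]).round(1)) for h in(0,14)])
cv2.imwrite("pics/f.png",np.hstack([cv2.resize(s[200:320,240:360],(400,400),interpolation=2),cv2.resize(t[200:320,270:390],(400,400),interpolation=2)]))
E
```

```text
False
14.8917 [ 0.03 -0.62  0.04]
[(0, array([306.5, 244.7]), array([305.6, 249.5])), (14, array([306.2, 238.7]), array([305.3, 243.6]))]
```

View pics/f.png

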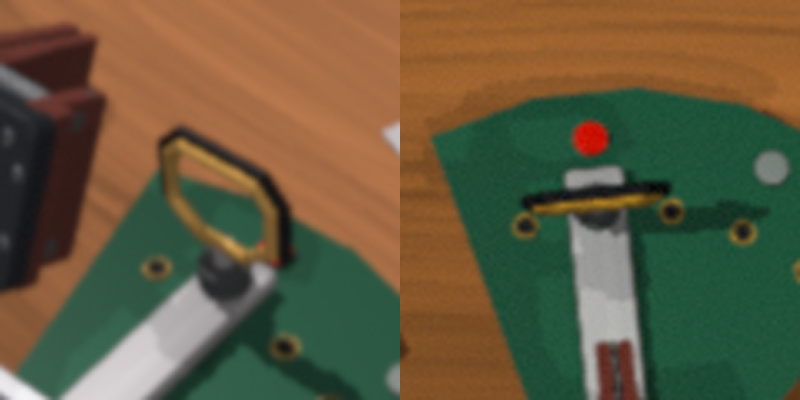

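The side view puts the bar's centre at about (306,249.5), which matches the pin being home (305.6,249.5). The top view shows the arm aligned with the red tag and the gripper clear. Handing in.

```bash
python3 -c "
from station import workorder
print(workorder.sign_off())"
```

```text
the job is handed in; nothing more can be done
None
```

The job is handed in at about 15 s robot time: the last camera check shows the pin home in the hole at the red tag and the gripper clear of the ring, and no verdict came back.

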